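Screw the filler plug into the gearbox without cross-threading

ROBOT

A 6-joint arm with a two-finger parallel gripper is mounted at the origin on a cart in front of the work surface, level with it; the furniture and walls round the work are solid. World frame = base frame: x ahead of the robot, y to its left, z up, the work surface at z = 0. Lengths are in m, angles in rad, forces in N, time in s.
With the tool pointing down it reaches from about 0.35 to 1 m from the base axis. Payload 7.1 kg.
Tool frame: the origin (TCP) lies midway between the tips of the shut fingers; the grasp point (between the pads) lies 19 mm behind it; z points along the fingers, y is the line along which they close (so a half turn about z gives the same grasp; the last joint's range is limited). The gripper opens to 85 mm and grips with 20 to 120 N. Pads are 22 mm wide; open, the fingers measure 114 mm over their backs; the gripper's body (76 mm by 85 mm) begins 54 mm behind the grasp point. The pads swing forward as they close: fully open they stand 13 mm farther back than shut.
Start: joints at [-1.337, 0.423, 1.63, -0, 1.089, -0.019], TCP at [0.156, -0.605, 0.231] pointing down, gripper open.
Joint ranges: [-3, 3], [-0.9, 2.11], [0.09, 2.58], [-1.31, 4.45], [0.11, 2.69], [-2.54, 2.54]. Speed limits (rad/s): [2.39, 2.39, 3.01, 3.14, 3.14, 3.14].

INTERFACE

Orientations are given as a rotation vector (axis times angle).
In Python, from station import r, vision, ticket gives the robot as it stands.
- The arm moves only by the tool drive_tool, never from a script. Its argument "deltas" is a list of rows, each a list of 6 numbers: the shift along the world's x, y, z in cm, then the turn, a rotation vector about the world's x, y, z in rad. In form: [[x, y, z, ax, ay, az], ...]. A call has 1 to 20 rows; each row is the pose to reach, as a shift and turn from the pose commanded when the call began; what a row does not reach only later rows make up. A row lasts 1/12 s, in which the tool goes at most 41.7 mm and 7.16 degrees, less where a joint would pass 70% of its speed; a pose out of reach is approached as far as the arm can. A call with a gripper value outside its range is refused whole. "hand" is the opening, from 0 (shut) to 1 (fully open), set as the call begins (left out, the last holds). The fingers move at their own pace and stop on an object; "grip_force" is the grip in N (left out, the last holds). Time passes only in rows, so rows that repeat a pose let the fingers close. It gives the time, the measured TCP pose, the force, the opening and the grip force at its end, in the units of the state.
- r.sense(): the state, without advancing time (a new reading comes with each control period).
- vision.snapshot(name): name is "scene" or "top" or "wrist"; returns the picture (400x640x3 uint8, red, green, blue); there is no depth.
- vision.camera_model(name): a dict with "vfov" (degrees; the focal length in pixels is half the picture's height over the tangent of half this angle, whatever the lens; pixels are square), "cx", "cy" (the principal point, pixels), "extrinsics" (4x4, takes a point from world to camera coordinates). Camera axes: x right, y up, looking along -z (the intrinsics and any distortion apply to the point x, -y, -z); pixel columns grow to the right and rows downward; lengths in m; the calibration is good to about 2 mm. The wrist camera is an equidistant fisheye: a pixel r from the principal point sees the ray r / f radians off the axis. A picture is of the moment at which its call begins: read the wrist's pose just before it. camera_model takes no time and is no camera call; for the wrist camera it gives the pose at the moment of the call.
- ticket.finish_job(): hands the job in; it is judged then, once.
The state is a dict: "time": time; "joint_pos": joint angles; "joint_velocities": joint speeds; "tau": joint torques, N m; "tcp_pos": TCP position; "tool_rot": TCP orientation; "force": force on the tool from outside, world axes, zero at the start; "ft_torque": the same for the moment, N m; "finger_gap": opening from 0.0 (shut) to 1.0 (fully open); "grip_force": force on a finger pad.
Only numpy, scipy, OpenCV 4.12 (cv2) and the standard library are available. Lean on these libraries where they do the work, as an engineer would, in place of code of your own. Each camera call takes 0.05 s, during which the arm holds its last target. There are 200 camera calls.

TASK

Put the filler plug into the gearbox's filler neck with its grip bar in line with the gearbox's long side, then, with light downward pressure, turn it backward (anticlockwise from above) until you feel it drop into the start of the thread, and only then screw it forward (clockwise) until it is fully home, its flange down on the neck. Go by feel and stop at each stop: never press or twist hard, leave the other things where they lie, and let go of the plug at the end.

Things in the scene. Friction and masses are not known exactly. Their poses are not given: they have to be found in the camera images.
- plug_grip (a point): Centre of the grip bar on top of the steel filler plug (72 mm tall, 0.15 to 0.31 kg, upright on its nose). Axes: x across the bar, y along it, z up. Bar 18 mm thick (x), 52 long (y), 28 high (14 above and below this point). Under it a flange disc 60 mm across, then a shank 33 across, 38 long; its bevelled nose is 58 mm below this point. Half a turn makes no difference.
- plug_flange (a point): Centre of the underside of the plug's flange, 20 mm below plug_grip, same axes. Its height over neck_rim: 11 to 17 mm when resting on top of the thread, 5 to 7 mm once dropped into the thread start, about 1 mm when fully home.
- plug_pins (a point): Middle of the plug's two round cross pins, 46 mm below plug_grip, same axes: 6 mm thick, 47 mm over the tips, along x (across the bar), one each side of the shank. They run in the neck's thread.
- gearbox: Cast aluminium gearbox fixed to the bench; foot 190 x 122 mm, top face 75 mm high. Origin: centre of its underside; y along its long side, towards the end with the filler neck; a shaft end stands out 27 mm at the other end. A dark inspection cover lies beside the neck.
- neck_rim (a point): Centre of the upper rim of the gearbox's round steel filler neck, 93 mm above the bench; axes of the gearbox (y along its long side). Neck 64 mm across outside (collar 74 mm below), bore 50 mm. Inside, 9 mm and more below the rim, a greased thread with two starts, half a turn apart, 36 mm wide inside. The angle of the starts differs each time and is not measured.
- thread (a point): Point on the neck's axis 20 mm below the rim. With the bar along the gearbox's y the pins rest on the thread's ridge; turned anticlockwise (from above) they climb 5 mm per rad and after 0.3 to 1.15 rad reach the start, a gap 0.2 rad wide where light pressing drops the plug 10 mm; its far side is a solid stop. Clockwise before the drop: a solid stop within 0.8 rad.
- thread_end (a point): Point on the neck's axis 25.5 mm below the rim: height of the pins when home. After the drop, turning clockwise draws the plug down 5 mm per rad (level for the first 0.1 to 0.3 rad; 1.5 mm play up and down) to a solid stop after 1.0 to 1.5 rad: home.
- neck (a joint): Twist (rad, anticlockwise positive) of the neck in its stiff rubber mount: 0 at rest, 0.25 rad per N m of turning moment put on it. Light turning gives under 0.05; 0.11 (0.45 N m) spoils the thread, as does pressing with 60 N.
- masking_tape: Roll of masking tape lying flat, 92 mm across, 24 mm high; bystander. Origin: centre of its underside.
- spanner_19: Open-ended spanner lying flat, 227 mm long, 40 wide, 8 high; bystander. Origin: centre of its underside.
- staple_box: Small dark box of staples, 35 x 62 x 28 mm; bystander. Origin: centre of its underside.
Things that resemble listed ones, but are neither listed nor needed, are in the scene too. What is shaped like the part that bears plug_grip but blue or brown is not meant.

How it is judged:
On the way, in this order (a step that is already met when the one before it is completed fails the run):
1. the plug sits in the neck, its pins resting on top of the thread (flange 9 to 18 mm above the rim) (horizontal distance between plug_flange and neck_rim below 0.005 m and z of plug_flange in the frame of neck_rim between 0.009 and 0.018 m and angle between plug_flange's own z axis and vertical below 0.12 rad), for 0.1 s.
2. the plug has dropped into the thread start (flange less than 8.5 mm above the rim) (horizontal distance between plug_flange and neck_rim below 0.005 m and z of plug_flange in the frame of neck_rim between 0.0025 and 0.0085 m and angle between plug_flange's own z axis and vertical below 0.12 rad), for 0.1 s.
At the end, for the whole second after the job is handed in: The plug is screwed home: the underside of its flange less than 2.2 mm above the neck's rim, within 4 mm of its centre, upright within 0.08 rad, and released (z of plug_flange in the frame of neck_rim below 0.0022 m and horizontal distance between plug_flange and neck_rim below 0.004 m and angle between plug_flange's own z axis and vertical below 0.08 rad); the robot touches nothing.
It fails at once if the thread is forced: the neck is twisted by more than 0.11 rad (about 0.45 N m) (value of joint neck above 0.11 rad or value of joint neck below -0.11 rad).
It fails at once if the plug is pressed into the neck with more than 60 N (contact force between plug and neck above 60 N).
It fails at once if a bystander is moved by more than 20 mm (distance of any of masking_tape, spanner_19, staple_box from where it was at the start of the episode above 0.02 m).
It also fails if it takes over 67 s, if anything falls off the work surface, if the arm or the gripper's body presses on something with over 40 N, if the wrist force passes 120 N, or if a joint passes its speed limit or range.

## Working session

There is one attempt and no reset: what is moved stays moved. The work goes in short steps, Python scripts to look and compute and a tool call to move; the robot and the scene stay as the last step left them, time stands still between calls to the robot, and variables do not carry over. Pictures are saved under pics/ and viewed, at most 10 in all, crops included, and the job is handed in when it is done.

Besides the shell and the picture viewer there is one more tool, called after "Request:" as name(argument=value, ...) on one line, values as JSON. drive_tool: Moves the arm, as the interface text tells. Its arguments: {"type":"object","properties":{"deltas":{"type":"array","items":{"type":"array","items":{"type":"number"}}},"hand":{"type":"number"},"grip_force":{"type":"number"}},"required":["deltas"]}

```bash
mkdir -p pics; ls; python3 - <<'E'
from station import r,vision
import cv2,numpy as np
s=r.sense();print(s)
for n in("scene","top"):
    cv2.imwrite(f"pics/{n}0.png",vision.snapshot(n)[...,::-1]);m=vision.camera_model(n);print(n,m)
E
```

```text
pics
{'time': 0.0, 'joint_pos': array([-1.33701488e+00,  4.23839060e-01,  1.63070188e+00, -5.68082337e-05,
        1.08862920e+00, -1.89933286e-02]), 'joint_velocities': array([ 3.51196504e-05, -1.01669344e-03, -1.30031918e-03,  1.05264689e-03,
       -4.08292351e-04,  8.59868515e-04]), 'tau': array([ 2.12703191e-03, -5.57383132e+01, -2.81736428e+01,  7.41627628e-05,
        7.39934942e-03, -2.39779285e-05]), 'tcp_pos': array([ 0.15619118, -0.60458808,  0.23054215]), 'tool_rot': array([-3.11497872e+00, -3.95845511e-01,  3.44003108e-04]), 'force': array([ 0.38718387, -0.64135308,  0.12355067]), 'ft_torque': array([-0.02776943,  0.01788855, -0.01884041]), 'grip_force': 0.0, 'finger_gap': 0.9979553794013477}
scene {'vfov': 50.36642536630813, 'cx': 314.85495392171595, 'cy': 202.42493533328184, 'extrinsics': array([[-0.90169362, -0.43237404,  0.00114451,  0.44928108],
       [ 0.31644587, -0.65812303,  0.68318086, -0.21058073],
       [-0.29463644,  0.616382  ,  0.73024831, -0.84410748],
       [ 0.        ,  0.        ,  0.        ,  1.        ]])}
top {'vfov': 48.182553980694564, 'cx': 317.65715343706233, 'cy': 197.48854574790317, 'extrinsics': array([[ 0.00986337, -0.99986057,  0.01347402, -0.01043602],
       [ 0.98371467,  0.0121207 ,  0.179328  , -0.48893247],
       [-0.17946631,  0.01148581,  0.98369707, -1.19609698],
       [ 0.        ,  0.        ,  0.        ,  1.        ]])}
```

View pics/scene0.png

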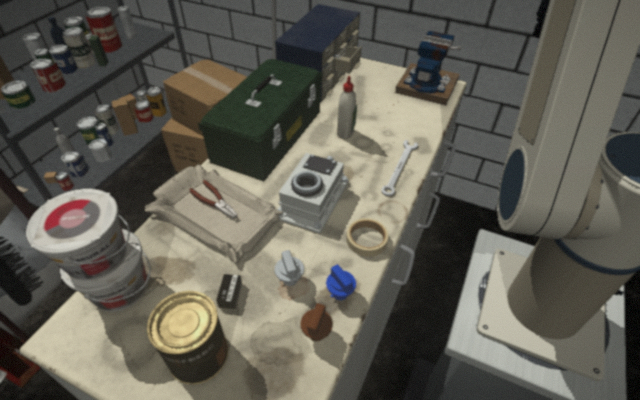

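View pics/top0.png

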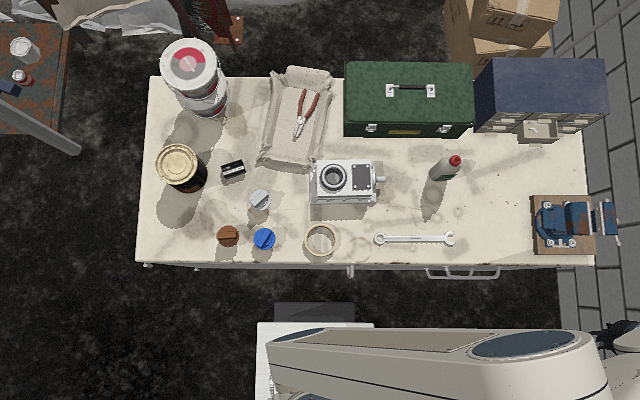

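The top view shows three plug-shaped things: grey steel at (260,199), blue at (264,238) and brown at (228,236). The steel one fits the description. The neck is at (333,177), with the gearbox's shaft end on the right at (378,180). I'll confirm in one enlarged crop and measure.

```bash
cat > h.py <<'E'
import numpy as np,cv2
from station import r,vision
def cast(m,u,v,z,size=(400,640)):
    f=200/np.tan(np.radians(m['vfov']/2)); E=m['extrinsics'];R=E[:3,:3];c=-R.T@E[:3,3]
    a,b=(u-m['cx'])/f,(v-m['cy'])/f
    d=R.T@np.array([a,-b,-1.]); return c+d*(z-c[2])/d[2]
def castfish(m,u,v,z):
    f=200/np.tan(np.radians(m['vfov']/2)); E=m['extrinsics'];R=E[:3,:3];c=-R.T@E[:3,3]
    x,y=u-m['cx'],v-m['cy'];q=np.hypot(x,y)+1e-9;t=q/f
    d=R.T@np.array([np.sin(t)*x/q,-np.sin(t)*y/q,-np.cos(t)]); return c+d*(z-c[2])/d[2]
def projfish(m,p):
    f=200/np.tan(np.radians(m['vfov']/2)); q=m['extrinsics'][:3,:3]@p+m['extrinsics'][:3,3]
    x,y,z=q[0],-q[1],-q[2];h=np.hypot(x,y);t=np.arctan2(h,z)*f
    return m['cx']+t*x/h,m['cy']+t*y/h
E
python3 - <<'E'
from h import *
im=cv2.imread('pics/top0.png');m=vision.camera_model('top')
cv2.imwrite('pics/crop0.png',cv2.resize(im[150:225,235:395],None,fx=5,fy=5,interpolation=cv2.INTER_CUBIC))
print('plug',cast(m,260,197,.072),'flange',cast(m,260,201,.045),'neck',cast(m,333,177,.093))
print('plug scene',cast(vision.camera_model('scene'),291,258,.072),'neck',cast(vision.camera_model('scene'),308,183,.093))
E
```

```text
plug [0.48338052 0.15133304 0.072     ] flange [0.47706233 0.1541806  0.045     ] neck [ 0.53657274 -0.0451081   0.093     ]
plug scene [0.47803511 0.15122497 0.072     ] neck [ 0.53170996 -0.03395339  0.093     ]
```

View pics/crop0.png

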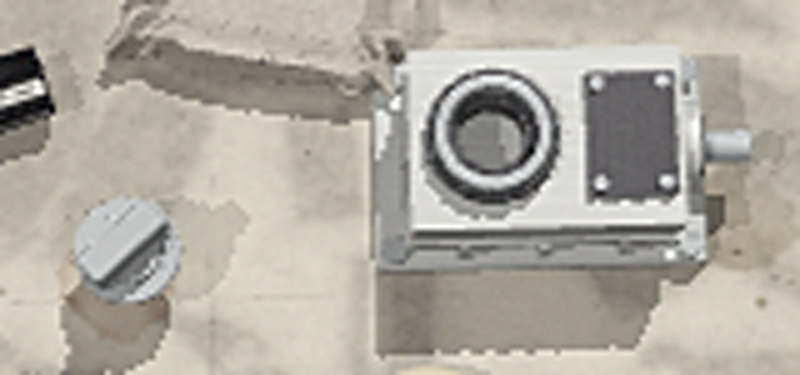

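Crop: the steel plug has its bar centre at about px (259.6,199) and runs lower-left to upper-right. Neck centre is at px (334.4,177). The gearbox long side is nearly horizontal in the picture. Moving to hover over the plug.

Request:
drive_tool(deltas=[[20,25,8,0,0,0.7],[20,25,8,0,0,0.7],[20,25,8,0,0,0.7],[20,25,8,0,0,0.7],[20,25,8,0,0,0.7],[20,25,8,0,0,0.7],[32.5,75.5,3,0,0,2.0],[32.5,75.5,3,0,0,2.0],[32.5,75.5,3,0,0,2.0],[32.5,75.5,3,0,0,2.0],[32.5,75.5,3,0,0,2.0],[32.5,75.5,3,0,0,2.0],[32.5,75.5,3,0,0,2.0],[32.5,75.5,3,0,0,2.0],[32.5,75.5,3,0,0,2.0],[32.5,75.5,3,0,0,2.0],[32.5,75.5,3,0,0,2.0],[32.5,75.5,3,0,0,2.0],[32.5,75.5,3,0,0,2.0],[32.5,75.5,3,0,0,2.0]], hand=1)

```text
time: 1.77
tcp_pos: [0.4786, 0.1434, 0.2615]
tool_rot: [-1.35, -2.837, 0.0]
force: [1.1, -0.5, -0.5]
finger_gap: 0.998
grip_force: 0.0
```

```bash
python3 - <<'E'
from h import *
m=vision.camera_model('wrist');im=vision.snapshot('wrist')[...,::-1]
cv2.imwrite('pics/w1.png',im);np.savez('w1.npz',**m);s=r.sense()
print(s['tcp_pos'],s['tool_rot'],m['vfov'],m['cx'],m['cy'],-m['extrinsics'][:3,:3].T@m['extrinsics'][:3,3])
print(projfish(m,np.array([.48,.152,.072])),projfish(m,np.array([.536,-.045,.093])))
E
```

```text
[0.48102949 0.14920722 0.26160769] [1.3470658  2.8376455  0.00668444] 65.70646984690485 317.9888439549075 197.80977710664573 [0.43188004 0.19997521 0.40273979]
(np.float64(324.34787302682395), np.float64(169.47871781437564)) (np.float64(260.17200331752684), np.float64(319.46015221280993))
```

View pics/w1.png

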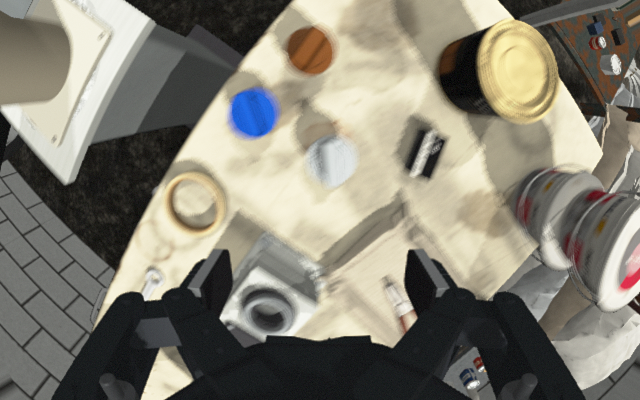

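Wrist view: motion-blurred. Plug at (330,162), neck at (268,310), gearbox around it. The arm has settled now, so I'll take another, rectified top-down onto the planes of bar top and neck rim.

```bash
cat >> h.py <<'E'
def rect(im,m,c,z,half=.06,n=400):
    f=200/np.tan(np.radians(m['vfov']/2));E=m['extrinsics']
    k=np.linspace(-half,half,n)
    X,Y=np.meshgrid(c[1]-k,c[0]-k) # cols -> -y ; rows -> -x
    P=np.stack([Y,X,np.full_like(X,z)],-1)@E[:3,:3].T+E[:3,3]
    x,y,zz=P[...,0],-P[...,1],-P[...,2];h=np.hypot(x,y);t=np.arctan2(h,zz)*f
    return cv2.remap(im,(m['cx']+t*x/h).astype(np.float32),(m['cy']+t*y/h).astype(np.float32),cv2.INTER_CUBIC)
E
python3 - <<'E'
from h import *
vision.snapshot('wrist')
m=vision.camera_model('wrist');s=r.sense();im=vision.snapshot('wrist')[...,::-1]
cv2.imwrite('pics/w2.png',im);np.savez('w2.npz',**m);print(s['tcp_pos'],np.abs(s['joint_velocities']).max())
a=rect(im,m,(.48,.152),.072);b=rect(im,m,(.536,-.045),.093)
for i in(a,b):
    for k in range(0,400,100): i[k,:,:]=i[k]//2;i[:,k]=i[:,k]//2
cv2.imwrite('pics/r2.png',np.hstack([a,b]))
E
```

```text
[0.47985858 0.14606414 0.26140057] 0.07654000787036633
```

View pics/r2.png

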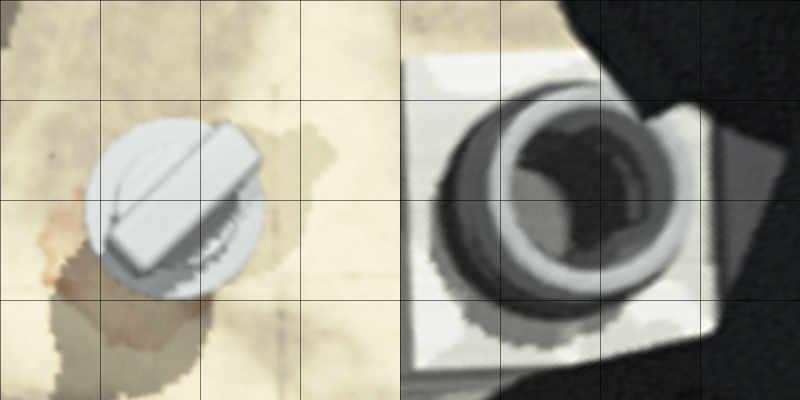

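The plug bar measures 49 mm long, centre (0.4805, 0.1568), axis at −44.5°. The neck bore measures 50 mm, centre about (0.540, −0.043), and gearbox yaw is about +2.5°. All of this agrees with the given sizes.

Request:
drive_tool(deltas=[[-0.07,0.6,-4,0,0,0.11],[-0.07,0.6,-8,0,0,0.11],[-0.07,0.6,-12,0,0,0.11],[-0.07,0.6,-14,0,0,0.11],[-0.07,0.6,-14,0,0,0.11],[-0.07,0.6,-14,0,0,0.11],[-0.07,0.6,-14,0,0,0.11]])

```text
time: 2.5
tcp_pos: [0.4789, 0.1468, 0.1231]
tool_rot: [1.193, 2.905, 0.001]
force: [-0.0, 0.4, 0.3]
finger_gap: 1.0
grip_force: 0.0
```

```bash
python3 - <<'E'
from h import *
m=vision.camera_model('wrist');s=r.sense();im=vision.snapshot('wrist')[...,::-1]
cv2.imwrite('pics/w3.png',im);print(s['tcp_pos'],s['tool_rot'],np.abs(s['joint_velocities']).max())
from scipy.spatial.transform import Rotation as R
print(R.from_rotvec(s['tool_rot']).as_matrix())
a=rect(im,m,(.48,.157),.072)
for k in range(0,400,100): a[k,:,:]=a[k]//2;a[:,k]=a[:,k]//2
cv2.imwrite('pics/r3.png',np.hstack([a,cv2.resize(im,(640,400))[:, 120:520]]))
E
```

```text
[0.47886619 0.14678674 0.12310295] [1.19342073e+00 2.90461529e+00 1.48389707e-03] 0.018327955009190006
[[-7.11134686e-01  7.03053935e-01  1.61947162e-03]
 [ 7.03055223e-01  7.11135168e-01  3.56357378e-04]
 [-9.01124762e-04  1.39199607e-03 -9.99998625e-01]]
```

View pics/r3.png

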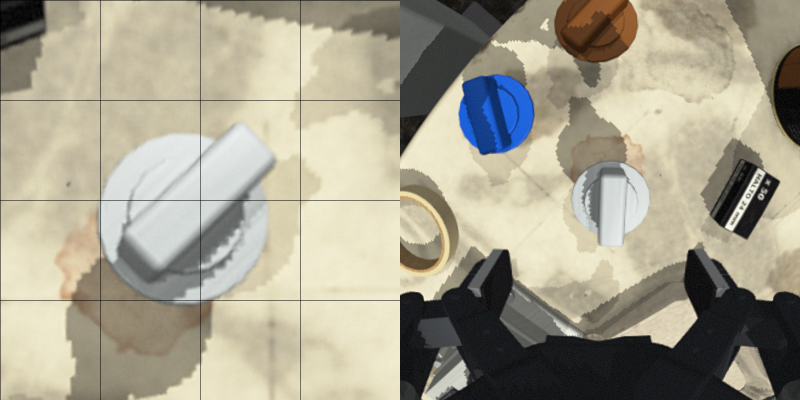

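The still view agrees: bar centre (0.4801, 0.1573), bar angle −44.4°. Tool reads (0.4789, 0.1468, 0.1231), so shift +0.12, +1.05 cm, then down.

Request:
drive_tool(deltas=[[0.12,1.05,0,0,0,0.015],[0.12,1.05,-2,0,0,0.015],[0.12,1.05,-4.5,0,0,0.015],[0.12,1.05,-6.5,0,0,0.015],[0.12,1.05,-7,0,0,0.015],[0.12,1.05,-7,0,0,0.015],[0.12,1.05,-7,0,0,0.015]])

```text
time: 3.13
tcp_pos: [0.48, 0.1583, 0.0528]
tool_rot: [1.17, 2.915, 0.001]
force: [-1.2, -0.2, 0.3]
finger_gap: 1.001
grip_force: 0.0
```

Request:
drive_tool(deltas=[[0,-0.1,-0.4,0,0,0],[0,-0.1,-0.4,0,0,0],[0,-0.1,-0.4,0,0,0],[0,-0.1,-0.4,0,0,0],[0,-0.1,-0.4,0,0,0],[0,-0.1,-0.4,0,0,0],[0,-0.1,-0.4,0,0,0],[0,-0.1,-0.4,0,0,0],[0,-0.1,-0.4,0,0,0],[0,-0.1,-0.4,0,0,0],[0,-0.1,-0.4,0,0,0],[0,-0.1,-0.4,0,0,0]], hand=0, grip_force=40)

```text
time: 4.13
tcp_pos: [0.4794, 0.1567, 0.0481]
tool_rot: [1.171, 2.915, 0.0]
force: [0.0, -1.6, 5.7]
finger_gap: 0.202
grip_force: 44.7
```

Request:
drive_tool(deltas=[[0,0,4,0,0,0],[0,0,8,0,0,0],[0,0,12,0,0,0],[0,-2,14.5,0,0,-0.1],[0,-4,15.5,0,0,-0.2],[2,-7,15.5,0,0,-0.3],[4,-10,15.5,0,0,-0.4],[6,-14,15.5,0,0,-0.5],[6,-18,15.5,0,0,-0.6],[6,-21,15.5,0,0,-0.7],[6,-24,15.5,0,0,-0.765],[6,-26,15.5,0,0,-0.765],[6,-26,15.5,0,0,-0.765],[6,-26,15.5,0,0,-0.765],[6,-26,15.5,0,0,-0.765],[6,-26,15.5,0,0,-0.765],[6,-26,15.5,0,0,-0.765],[6,-26,15.5,0,0,-0.765]])

```text
time: 5.63
tcp_pos: [0.5392, -0.1024, 0.2028]
tool_rot: [-2.173, -2.269, 0.0]
force: [-0.7, 0.8, -2.1]
finger_gap: 0.199
grip_force: 43.8
```

```bash
python3 - <<'E'
from h import *
m=vision.camera_model('wrist');s=r.sense();im=vision.snapshot('wrist')[...,::-1]
cv2.imwrite('pics/w4.png',im);print(s,np.abs(s['joint_velocities']).max())
a=rect(im,m,(.54,-.043),.093)
for k in range(0,400,100): a[k,:,:]=a[k]//2;a[:,k]=a[:,k]//2
cv2.imwrite('pics/r4.png',np.hstack([a,im[:, 120:520]]))
E
```

```text
{'time': 5.6333, 'joint_pos': array([-2.09318212e-01,  3.48671777e-01,  1.82242007e+00,  5.52888323e-05,
        9.70681463e-01, -2.52759833e-01]), 'joint_velocities': array([-0.00557588,  0.00108428, -0.00229083, -0.00222171, -0.0002502 ,
       -0.00089616]), 'tau': array([-1.12325137e-01, -4.92510688e+01, -2.60683358e+01, -4.94936234e-03,
        2.35604559e-03,  2.33543549e-03]), 'tcp_pos': array([ 0.53917382, -0.102357  ,  0.20275281]), 'tool_rot': array([-2.17258233e+00, -2.26900296e+00,  8.84377321e-05]), 'force': array([-0.66882466,  0.78595145, -2.08425224]), 'ft_torque': array([0.01475598, 0.00643175, 0.01200734]), 'grip_force': 43.8033002614975, 'finger_gap': 0.1990809328450267} 0.005575882232242755
```

View pics/r4.png

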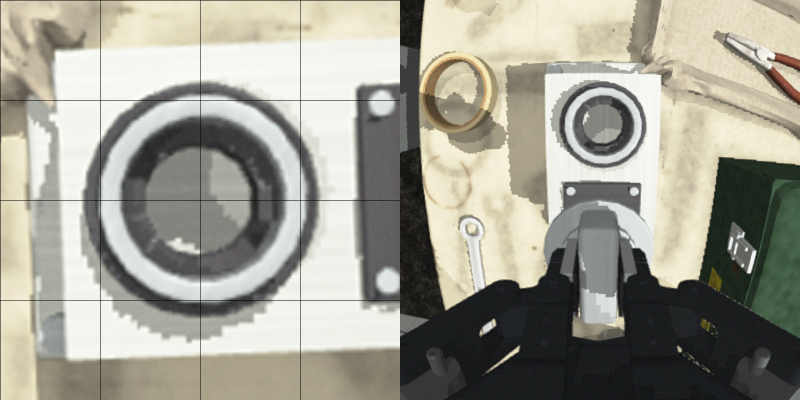

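Neck centre refined to (0.5403, −0.0440), bore 49.5 mm, yaw about 2.2°. The plug is held with its bar aligned to within 0.3°. Moving over and down to just above the rim.

Request:
drive_tool(deltas=[[0.1,2.5,0,0,0,0],[0.1,5,0,0,0,0],[0.1,5.85,-1,0,0,0],[0.1,5.85,-3,0,0,0],[0.1,5.85,-4.5,0,0,0],[0.1,5.85,-5.3,0,0,0],[0.1,5.85,-5.3,0,0,0],[0.1,5.85,-5.3,0,0,0],[0.1,5.85,-5.3,0,0,0],[0.1,5.85,-5.3,0,0,0],[0.1,5.85,-5.3,0,0,0]])

```text
time: 6.6
tcp_pos: [0.5408, -0.045, 0.1506]
tool_rot: [2.174, 2.266, 0.001]
force: [-0.5, -0.5, -1.3]
finger_gap: 0.202
grip_force: 43.8
```

Request:
drive_tool(deltas=[[-0.05,0.1,0,0,0,0],[-0.05,0.1,-0.5,0,0,0],[-0.05,0.1,-1.0,0,0,0],[-0.05,0.1,-1.4,0,0,0],[-0.05,0.1,-1.6,0,0,0],[-0.05,0.1,-1.8,0,0,0],[-0.05,0.1,-2.0,0,0,0],[-0.05,0.1,-2.2,0,0,0],[-0.05,0.1,-2.2,0,0,0],[-0.05,0.1,-2.2,0,0,0]])

```text
time: 7.43
tcp_pos: [0.5397, -0.0438, 0.1277]
tool_rot: [-2.174, -2.267, 0.0]
force: [-0.4, 0.1, -2.3]
finger_gap: 0.203
grip_force: 43.8
```

Request:
drive_tool(deltas=[[0,0,-0.15,0,0,0],[0,0,-0.3,0,0,0],[0,0,-0.45,0,0,0],[0,0,-0.6,0,0,0],[0,0,-0.7,0,0,0],[0,0,-0.8,0,0,0],[0,0,-0.8,0,0,0],[0,0,-0.8,0,0,0]])

```text
time: 8.1
tcp_pos: [0.5396, -0.0437, 0.1197]
tool_rot: [-2.174, -2.267, 0.0]
force: [-0.1, 1.2, -2.4]
finger_gap: 0.201
grip_force: 43.8
```

Request:
drive_tool(deltas=[[0,0,-0.05,0,0,0],[0,0,-0.1,0,0,0],[0,0,-0.15,0,0,0],[0,0,-0.2,0,0,0],[0,0,-0.25,0,0,0],[0,0,-0.3,0,0,0],[0,0,-0.3,0,0,0]])

```text
time: 8.68
tcp_pos: [0.5397, -0.0438, 0.1167]
tool_rot: [-2.174, -2.268, -0.0]
force: [-0.4, 1.3, -2.2]
finger_gap: 0.204
grip_force: 43.9
```

Request:
drive_tool(deltas=[[0,0,-0.05,0,0,0],[0,0,-0.1,0,0,0],[0,0,-0.15,0,0,0],[0,0,-0.2,0,0,0],[0,0,-0.2,0,0,0]])

```text
time: 9.1
tcp_pos: [0.54, -0.0438, 0.1156]
tool_rot: [2.174, 2.267, 0.001]
force: [-0.9, 1.2, 8.2]
finger_gap: 0.204
grip_force: 45.1
```

Pins rest on the thread: flange about 12.6 mm above the rim, net press about 10 N. Turning backward (CCW) now, rising 5 mm/rad with it.

Request:
drive_tool(deltas=[[0,0,0,0,0,0],[0,0,0.02,0,0,0.04],[0,0,0.04,0,0,0.08],[0,0,0.06,0,0,0.12],[0,0,0.08,0,0,0.16],[0,0,0.1,0,0,0.2],[0,0,0.1,0,0,0.2]])

```text
time: 9.68
tcp_pos: [0.5398, -0.0434, 0.1164]
tool_rot: [-1.935, -2.475, -0.001]
force: [-1.7, 3.9, 6.7]
finger_gap: 0.199
grip_force: 44.8
```

```bash
cat > s.py <<'E'
from h import *
s=r.sense();v=s['tool_rot'];print(s['time'],s['tcp_pos'].round(4),'yaw',2*np.arctan2(v[1],v[0])%(2*np.pi)-np.pi/2,'F',s['force'].round(1),'M',s['ft_torque'].round(3),s['finger_gap'])
E
python3 s.py
```

```text
9.6833 [ 0.5398 -0.0434  0.1164] yaw 0.24362154114490764 F [-1.7  3.9  6.7] M [ 0.795  0.449 -0.075] 0.1992115458946112
```

Request:
drive_tool(deltas=[[0,0,0.015,0,0,0.03],[0,0,0.03,0,0,0.06],[0,0,0.045,0,0,0.09],[0,0,0.06,0,0,0.12],[0,0,0.06,0,0,0.12]])

```text
time: 10.1
tcp_pos: [0.5397, -0.0434, 0.117]
tool_rot: [-1.783, -2.586, -0.001]
force: [-2.3, 3.7, 7.9]
finger_gap: 0.205
grip_force: 44.9
```

```bash
python3 s.py
```

```text
10.1 [ 0.5397 -0.0434  0.117 ] yaw 0.36329553435312434 F [-2.3  3.7  7.9] M [ 0.607  0.574 -0.046] 0.20526014369343004
```

Request:
drive_tool(deltas=[[0,0,0.015,0,0,0.03],[0,0,0.03,0,0,0.06],[0,0,0.045,0,0,0.09],[0,0,0.06,0,0,0.12],[0,0,0.06,0,0,0.12]])

```text
time: 10.52
tcp_pos: [0.5395, -0.0433, 0.1175]
tool_rot: [-1.625, -2.688, -0.001]
force: [-2.4, 3.9, 7.6]
finger_gap: 0.203
grip_force: 44.8
```

```bash
python3 s.py
```

```text
10.5167 [ 0.5395 -0.0433  0.1175] yaw 0.48321374946138995 F [-2.4  3.9  7.6] M [ 0.766  0.656 -0.069] 0.20348514740057888
```

Request:
drive_tool(deltas=[[0,0,0.015,0,0,0.03],[0,0,0.03,0,0,0.06],[0,0,0.045,0,0,0.09],[0,0,0.06,0,0,0.12],[0,0,0.06,0,0,0.12]])

```text
time: 10.93
tcp_pos: [0.5394, -0.0435, 0.1182]
tool_rot: [-1.461, -2.78, -0.0]
force: [-3.3, 3.2, 7.7]
finger_gap: 0.201
grip_force: 45.0
```

```bash
python3 s.py
```

```text
10.9333 [ 0.5394 -0.0435  0.1182] yaw 0.603257529068804 F [-3.3  3.2  7.7] M [ 0.545  0.715 -0.109] 0.20076611658331073
```

Request:
drive_tool(deltas=[[0,0,0.015,0,0,0.03],[0,0,0.03,0,0,0.06],[0,0,0.045,0,0,0.09],[0,0,0.045,0,0,0.09]])

```text
time: 11.27
tcp_pos: [0.5394, -0.0435, 0.1186]
tool_rot: [-1.334, -2.843, -0.0]
force: [-3.0, 3.6, 6.8]
finger_gap: 0.203
grip_force: 45.0
```

```bash
python3 s.py
```

```text
11.2667 [ 0.5394 -0.0435  0.1186] yaw 0.69333688072419 F [-3.   3.6  6.8] M [ 0.538  0.704 -0.11 ] 0.20260370166436065
```

Request:
drive_tool(deltas=[[0,0,0.015,0,0,0.03],[0,0,0.03,0,0,0.06],[0,0,0.045,0,0,0.09],[0,0,0.045,0,0,0.09]])

```text
time: 11.6
tcp_pos: [0.5402, -0.044, 0.1189]
tool_rot: [1.205, 2.9, -0.0]
force: [0.0, 0.7, 2.6]
finger_gap: 0.2
grip_force: 44.3
```

```bash
python3 s.py
```

```text
11.6 [ 0.5402 -0.044   0.1189] yaw 0.7833984556131766 F [0.  0.7 2.6] M [0.04  0.052 0.022] 0.19990757248432442
```

The force fell away: start of the gap. Press down gently.

Request:
drive_tool(deltas=[[0,0,-0.05,0,0,0],[0,0,-0.1,0,0,0],[0,0,-0.15,0,0,0],[0,0,-0.15,0,0,0]])

```text
time: 11.93
tcp_pos: [0.5404, -0.0441, 0.1183]
tool_rot: [1.208, 2.898, 0.0]
force: [-2.5, 0.9, 13.1]
finger_gap: 0.201
grip_force: 45.9
```

```bash
python3 s.py
```

```text
11.9333 [ 0.5404 -0.0441  0.1183] yaw 0.7810213048547183 F [-2.5  0.9 13.1] M [0.124 0.594 0.08 ] 0.2010468274754105
```

Request:
drive_tool(deltas=[[0,0,0.03,0,0,0.02],[0,0,0.03,0,0,0.04],[0,0,0.03,0,0,0.06],[0,0,0.03,0,0,0.06]])

```text
time: 12.27
tcp_pos: [0.5404, -0.0441, 0.1184]
tool_rot: [1.119, 2.934, 0.0]
force: [-2.0, -0.9, 11.2]
finger_gap: 0.198
grip_force: 45.5
```

```bash
python3 s.py
```

```text
12.2667 [ 0.5404 -0.0441  0.1184] yaw 0.8417178918345467 F [-2.  -0.9 11.2] M [-0.016  0.403 -0.138] 0.1981685264007032
```

Request:
drive_tool(deltas=[[0,0,0,0,0,0.02],[0,0,0,0,0,0.04],[0,0,0,0,0,0.04]])

```text
time: 12.52
tcp_pos: [0.5403, -0.0442, 0.1184]
tool_rot: [1.061, 2.955, 0.0]
force: [-2.3, -1.7, 10.9]
finger_gap: 0.199
grip_force: 45.6
```

```bash
python3 s.py
```

```text
12.5167 [ 0.5403 -0.0442  0.1184] yaw 0.8814773401690674 F [-2.3 -1.7 10.9] M [ 0.045  0.424 -0.135] 0.19855399136718252
```

Forces suggest one pin is at its gap while the other still rests on its ridge, so the plug is about 1 mm off centre toward +x −y. Shift it back while pressing lightly.

Request:
drive_tool(deltas=[[-0.03,0.03,0,0,0,0],[-0.06,0.06,0,0,0,0],[-0.1,0.09,0,0,0,0],[-0.1,0.09,0,0,0,0]])

```text
time: 12.85
tcp_pos: [0.5402, -0.0438, 0.1185]
tool_rot: [1.061, 2.953, -0.0]
force: [-0.2, -2.8, 9.5]
finger_gap: 0.201
grip_force: 45.3
```

```bash
python3 s.py
```

```text
12.85 [ 0.5402 -0.0438  0.1185] yaw 0.8809126451887916 F [-0.2 -2.8  9.5] M [-0.542 -0.044 -0.063] 0.2013123192713534
```

Request:
drive_tool(deltas=[[0,0,-0.02,0,0,0.02],[0,0,-0.02,0,0,0.04],[0,0,-0.02,0,0,0.04]])

```text
time: 13.1
tcp_pos: [0.5394, -0.0432, 0.1177]
tool_rot: [1.001, 2.976, 0.0]
force: [-0.3, 0.1, 5.0]
finger_gap: 0.2
grip_force: 44.9
```

```bash
python3 s.py
```

```text
13.1 [ 0.5394 -0.0432  0.1177] yaw 0.9217672923961828 F [-0.3  0.1  5. ] M [0.03  0.029 0.096] 0.19996753438702292
```

It slipped free and is sinking. Following it down.

Request:
drive_tool(deltas=[[0,0,-0.05,0,0,0],[0,0,-0.1,0,0,0],[0,0,-0.12,0,0,0]])

```text
time: 13.35
tcp_pos: [0.5391, -0.043, 0.1164]
tool_rot: [1.002, 2.976, 0.0]
force: [-0.1, 0.3, 5.8]
finger_gap: 0.202
grip_force: 45.0
```

```bash
python3 s.py
```

```text
13.35 [ 0.5391 -0.043   0.1164] yaw 0.921149669007113 F [-0.1  0.3  5.8] M [0.131 0.115 0.253] 0.20163147143012355
```

The moment pushes the tool on CCW, since the pin rides the ridge's end edge. Turn a little further.

Request:
drive_tool(deltas=[[0,0,0,0,0,0.02],[0,0,0,0,0,0.04],[0,0,0,0,0,0.05],[0,0,0,0,0,0.05]])

```text
time: 13.68
tcp_pos: [0.539, -0.043, 0.1159]
tool_rot: [0.926, 3.001, -0.0]
force: [0.8, 0.1, 2.4]
finger_gap: 0.202
grip_force: 44.3
```

```bash
python3 s.py
```

```text
13.6833 [ 0.539  -0.043   0.1159] yaw 0.9722068725721562 F [0.8 0.1 2.4] M [-0.051 -0.206  0.135] 0.2019366975440885
```

Request:
drive_tool(deltas=[[0,0,-0.03,0,0,0.02],[0,0,-0.06,0,0,0.04],[0,0,-0.1,0,0,0.04],[0,0,-0.1,0,0,0.04]])

```text
time: 14.02
tcp_pos: [0.5387, -0.043, 0.1146]
tool_rot: [-0.867, -3.02, 0.0]
force: [2.5, -1.3, -2.3]
finger_gap: 0.2
grip_force: 43.8
```

```bash
python3 s.py
```

```text
14.0167 [ 0.5387 -0.043   0.1146] yaw 1.0118947599753074 F [ 2.5 -1.3 -2.3] M [-0.215 -0.407  0.043] 0.20034867404834314
```

Free now. Lower 5 mm, recentring slightly.

Request:
drive_tool(deltas=[[0.03,-0.02,-0.1,0,0,0],[0.05,-0.03,-0.2,0,0,0],[0.07,-0.04,-0.3,0,0,0],[0.07,-0.04,-0.4,0,0,0],[0.07,-0.04,-0.4,0,0,0]])

```text
time: 14.43
tcp_pos: [0.5388, -0.0432, 0.1104]
tool_rot: [-0.866, -3.019, 0.0]
force: [0.1, -1.0, -1.8]
finger_gap: 0.205
grip_force: 43.8
```

```bash
python3 s.py
```

```text
14.4333 [ 0.5388 -0.0432  0.1104] yaw 1.0119439053368193 F [ 0.1 -1.  -1.8] M [-0.006 -0.004  0.059] 0.20490093088630246
```

Request:
drive_tool(deltas=[[0,0,-0.05,0,0,0],[0,0,-0.1,0,0,0],[0,0,-0.15,0,0,0],[0,0,-0.2,0,0,0],[0,0,-0.2,0,0,0]])

```text
time: 14.85
tcp_pos: [0.5395, -0.0433, 0.1093]
tool_rot: [0.866, 3.02, 0.0]
force: [-1.5, 0.5, 4.5]
finger_gap: 0.202
grip_force: 44.6
```

```bash
python3 s.py
```

```text
14.85 [ 0.5395 -0.0433  0.1093] yaw 1.011956607312078 F [-1.5  0.5  4.5] M [-0.008  0.329  0.003] 0.20215637614864143
```

Dropped in: flange about 6.3 mm above the rim. Now screwing forward (CW), watching the moment.

Request:
drive_tool(deltas=[[0,0,0.04,0,0,-0.04],[0,0,0.04,0,0,-0.08],[0,0,0.04,0,0,-0.12],[0,0,0.04,0,0,-0.16],[0,0,0.04,0,0,-0.2],[0,0,0.04,0,0,-0.2]])

```text
time: 15.35
tcp_pos: [0.5393, -0.0433, 0.1092]
tool_rot: [-1.166, -2.917, -0.0]
force: [0.1, 0.6, -1.9]
finger_gap: 0.199
grip_force: 43.8
```

```bash
python3 s.py
```

```text
15.35 [ 0.5393 -0.0433  0.1092] yaw 0.8105926823445491 F [ 0.1  0.6 -1.9] M [ 0.002 -0.024  0.039] 0.19858303917025633
```

Request:
drive_tool(deltas=[[0,0,-0.03,0,0,-0.05],[0,0,-0.06,0,0,-0.1],[0,0,-0.09,0,0,-0.15],[0,0,-0.12,0,0,-0.2],[0,0,-0.15,0,0,-0.25],[0,0,-0.18,0,0,-0.3],[0,0,-0.18,0,0,-0.3]])

```text
time: 15.93
tcp_pos: [0.5395, -0.0432, 0.1075]
tool_rot: [1.587, 2.711, 0.0]
force: [-0.1, 1.7, -0.6]
finger_gap: 0.199
grip_force: 44.0
```

```bash
python3 s.py
```

```text
15.9333 [ 0.5395 -0.0432  0.1075] yaw 0.5112906995556816 F [-0.1  1.7 -0.6] M [0.156 0.023 0.011] 0.19878802708528684
```

Request:
drive_tool(deltas=[[0,0,-0.03,0,0,-0.05],[0,0,-0.05,0,0,-0.1],[0,0,-0.08,0,0,-0.15],[0,0,-0.1,0,0,-0.2],[0,0,-0.13,0,0,-0.25],[0,0,-0.15,0,0,-0.3],[0,0,-0.15,0,0,-0.3]])

```text
time: 16.52
tcp_pos: [0.5395, -0.0432, 0.106]
tool_rot: [1.973, 2.444, 0.0]
force: [0.4, 1.2, 0.0]
finger_gap: 0.198
grip_force: 44.0
```

```bash
python3 s.py
```

```text
16.5167 [ 0.5395 -0.0432  0.106 ] yaw 0.21253656775558194 F [0.4 1.2 0. ] M [0.111 0.063 0.015] 0.1977285137519287
```

Request:
drive_tool(deltas=[[0,0,-0.03,0,0,-0.05],[0,0,-0.05,0,0,-0.1],[0,0,-0.08,0,0,-0.15],[0,0,-0.08,0,0,-0.15]])

```text
time: 16.85
tcp_pos: [0.5395, -0.0432, 0.1053]
tool_rot: [2.15, 2.29, 0.0]
force: [0.1, 0.2, 0.3]
finger_gap: 0.204
grip_force: 44.0
```

```bash
python3 s.py
```

```text
16.85 [ 0.5395 -0.0432  0.1053] yaw 0.06321714365902142 F [0.1 0.2 0.3] M [0.126 0.02  0.019] 0.2039246601143218
```

Request:
drive_tool(deltas=[[0,0,-0.02,0,0,-0.03],[0,0,-0.03,0,0,-0.06],[0,0,-0.04,0,0,-0.08],[0,0,-0.04,0,0,-0.08]])

```text
time: 17.18
tcp_pos: [0.5395, -0.0432, 0.1049]
tool_rot: [2.239, 2.203, 0.0]
force: [1.0, 1.4, 0.4]
finger_gap: 0.206
grip_force: 44.1
```

```bash
python3 s.py
```

```text
17.1833 [ 0.5395 -0.0432  0.1049] yaw -0.016298625799221034 F [1.  1.4 0.4] M [ 0.139 -0.033 -0.015] 0.20633513465676095
```

Request:
drive_tool(deltas=[[0,0,-0.02,0,0,-0.03],[0,0,-0.03,0,0,-0.06],[0,0,-0.04,0,0,-0.08],[0,0,-0.04,0,0,-0.08]])

```text
time: 17.52
tcp_pos: [0.5396, -0.0429, 0.1045]
tool_rot: [-2.327, -2.111, -0.001]
force: [1.5, 3.1, 1.3]
finger_gap: 0.201
grip_force: 44.1
```

```bash
python3 s.py
```

```text
17.5167 [ 0.5396 -0.0429  0.1045] yaw -0.09723671073275852 F [1.5 3.1 1.3] M [ 0.708 -0.134  0.019] 0.20079268609957274
```

Request:
drive_tool(deltas=[[0,0,-0.02,0,0,-0.03],[0,0,-0.03,0,0,-0.06],[0,0,-0.03,0,0,-0.06]])

```text
time: 17.77
tcp_pos: [0.5397, -0.0427, 0.1043]
tool_rot: [-2.389, -2.04, -0.002]
force: [0.8, 5.1, 1.5]
finger_gap: 0.201
grip_force: 44.3
```

```bash
python3 s.py
```

```text
17.7667 [ 0.5397 -0.0427  0.1043] yaw -0.15763660459765738 F [0.8 5.1 1.5] M [ 1.155 -0.232  0.175] 0.20066391167398548
```

Request:
drive_tool(deltas=[[0,0.04,0,0,0,-0.02],[0,0.06,-0.02,0,0,-0.04],[0,0.06,-0.02,0,0,-0.04]])

```text
time: 18.02
tcp_pos: [0.5398, -0.0424, 0.1042]
tool_rot: [2.43, 1.991, 0.001]
force: [0.3, 4.2, 2.9]
finger_gap: 0.201
grip_force: 44.4
```

```bash
python3 s.py
```

```text
18.0167 [ 0.5398 -0.0424  0.1042] yaw -0.19808498364723737 F [0.3 4.2 2.9] M [ 0.959 -0.259  0.286] 0.20135959663599104
```

Solid stop, flange about 1.2 mm over the rim. Relax the twist, then release.

Request:
drive_tool(deltas=[[0,-0.02,0.02,0,0,0.03],[0,-0.04,0.02,0,0,0.05],[0,-0.04,0.02,0,0,0.05]])

```text
time: 18.27
tcp_pos: [0.5397, -0.0427, 0.1042]
tool_rot: [-2.378, -2.053, -0.001]
force: [1.6, 6.6, 2.7]
finger_gap: 0.205
grip_force: 44.3
```

```bash
python3 s.py
```

```text
18.2667 [ 0.5397 -0.0427  0.1042] yaw -0.14648323029412413 F [1.6 6.6 2.7] M [ 1.201 -0.298  0.177] 0.20513543228293607
```

Request:
drive_tool(deltas=[[0,0,0,0,0,0],[0,0,0,0,0,0],[0,0,0,0,0,0],[0,0,0,0,0,0],[0,0,0,0,0,0],[0,0,0,0,0,0],[0,0,0,0,0,0],[0,0,1,0,0,0],[0,0,3,0,0,0],[0,0,6,0,0,0],[0,-3,10,0,0,0],[0,-6,11,0,0,0],[0,-6,11,0,0,0],[0,-6,11,0,0,0],[0,-6,11,0,0,0]], hand=0.7)

```text
time: 19.52
tcp_pos: [0.5389, -0.103, 0.2142]
tool_rot: [-2.38, -2.05, 0.0]
force: [-0.0, 0.3, 0.8]
finger_gap: 0.702
grip_force: 0.0
```

```bash
python3 - <<'E'
from h import *
m=vision.camera_model('wrist');s=r.sense();im=vision.snapshot('wrist')[...,::-1];print(s['tcp_pos'],s['force'],s['finger_gap'])
a=rect(im,m,(.54,-.043),.122)
for k in range(0,400,100): a[k,:,:]=a[k]//2;a[:,k]=a[:,k]//2
cv2.imwrite('pics/r5.png',np.hstack([a,im[:, 120:520]]))
E
```

```text
[ 0.53889468 -0.10297236  0.21415132] [-0.03401288  0.30777351  0.7620516 ] 0.7017852080684678
```

View pics/r5.png

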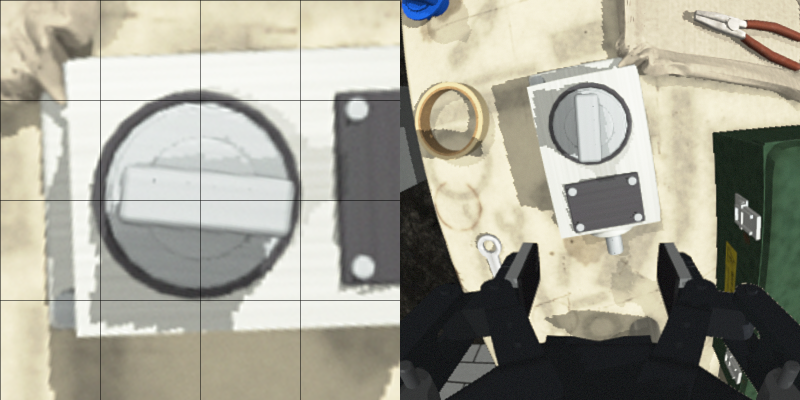

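The flange sits level and concentric in the neck at about 1.2 mm, released, and the arm is clear. The tape, spanner and plug neighbours look unmoved. Handing in.

```bash
python3 -c "
from station import ticket
print(ticket.finish_job())"
```

```text
the job is handed in; nothing more can be done
None
```

I screwed the steel filler plug home by feel to the solid stop, with its flange about 1.2 mm above the neck rim by the tool-height reading, then released it and handed the job in at about 19.5 s; no verdict came back.

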